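# Make the bench router safe and wipe its plate clear of chips

### The job

Aluminium chips litter the bench router's plate: turn the rotary isolator to off, then wind the lift handwheel one full turn clockwise to its stop so that the cutter sinks below the plate. Then, with the isolator still off, wipe all the chips off the plate's open edge into the clear bin with the held scraper block, without touching the sharp chips with the fingers, and stand the scraper back upright in the middle of its mat, lined up with it. Last, turn the isolator back on, and leave the tools lying about the bench where they are.

Things in the scene. Friction and masses are not known exactly. Their poses are not given: they have to be found in the camera images.
- plate: bench router table, fixed: black plate 200 mm (x) by 260 mm (y), its top face 70 mm above the bench. Origin on the bench under the plate's centre; z up. An aluminium rim 8 mm thick and 12 mm high stands on the plate along both x edges and the -y edge (clear space between the x rims 184 mm); the +y edge is open and drops into the bin.
- plate_top (a point): centre of the plate's top face. The cutter, 16 mm in diameter, stands 20 mm above the plate's centre while the lift wheel is at 0, and is 2 mm below the face when the wheel is at its stop. The chips start within 65 mm (x) and from 45 mm on the -y side to 70 mm on the +y side of the centre
- bin: clear open-topped bin clipped along the plate's open (+y) edge, fixed to the plate and turned with it. Inside 192 mm (x) by 100 mm (y, from the plate's edge), floor 4 mm thick, walls 85 mm high on three sides; the plate forms the fourth. Origin on the bench at the middle of its floor, 180 mm from the plate's centre along the plate's y; z up
- lift_wheel (a joint): handwheel on a vertical axis beyond the plate's -y edge, disc 100 mm across and its top 87 mm above the bench; 0 = cutter up, grows turning clockwise seen from above, stop at 6.6 rad (cutter down). Stiff (about 2 N at the knob) and stays where it is left
- lift_axis (a point): centre of the handwheel's top face, on its vertical axis, 200 mm from the plate's centre along the plate's -y
- crank_top (a point): top centre of the handwheel's upright crank knob: a free-spinning round grip 20 mm in diameter, 40 mm tall above the disc, 38 mm from the wheel's axis
- isolator_handle (a joint): bar handle on top of the isolator box, vertical axis: 0 = off (bar along the box's x axis), 1.05 = on; it grows turning clockwise seen from above, with stops at both ends, and stays where it is left (about 0.08 Nm)
- isolator: grey isolator box 90 x 90 mm, 60 mm high, fixed to the bench; origin at the centre of its underside, z up
- isolator_grip (a point): on the handle's axis, 90 mm above the bench, the height to grip; the black bar is 56 mm long, 14 mm thick, and reaches from 68 to 98 mm above the bench. The point's x axis lies along the bar
- scraper: loose scraper block, about 350 g: a heavy dark steel foot 90 mm long (x), 50 mm thick (y), 28 mm high, with a wooden grip rib on top of it, 80 mm long, 22 mm thick, up to 62 mm above the underside. Origin at the centre of its underside, z up through the rib
- mat: black rubber mat 160 mm (x) by 120 mm (y), 2 mm thick, fixed to the bench; the scraper stands on it with its length along the mat's x. Origin at the centre of its underside
- chip1: Bar 26 x 13 mm, 10 mm high, 11 g; loose aluminium offcut, origin at the centre of its underside; on the router plate at the start, or absent (None).
- chip2: Disc 20 mm across, 10 mm high, 11 g; loose aluminium offcut, origin at the centre of its underside; on the router plate at the start, or absent (None).
- chip3: Bar 26 x 13 mm, 10 mm high, 11 g; loose aluminium offcut, origin at the centre of its underside; on the router plate at the start, or absent (None).
- chip4: Block 20 x 18 mm, 9 mm high, 11 g; loose aluminium offcut, origin at the centre of its underside; on the router plate at the start, or absent (None).
- chip5: Bar 26 x 13 mm, 10 mm high, 11 g; loose aluminium offcut, origin at the centre of its underside; on the router plate at the start, or absent (None).
- chip6: Disc 20 mm across, 10 mm high, 11 g; loose aluminium offcut, origin at the centre of its underside; on the router plate at the start, or absent (None).
- tester: yellow voltage tester, 135 mm long, 24 mm wide and 20 mm high, lying on the bench, not to be disturbed; origin at its underside
- torch: aluminium torch, 110 mm tall and 40 mm across, standing on its head, not to be disturbed; origin at its underside
- plug: red plug top 50 x 46 mm, 46 mm high with its pins up, not to be disturbed; origin at its underside
- pliers: small pliers 145 mm long and 50 mm wide, 12 mm high, lying on the bench, not to be disturbed; origin at its underside, near the pivot
There are look-alikes about, which are no part of the job. What is meant by the scraper is not turquoise, and is the larger of those in its own colour.

How it is judged:
By the outcome, as a careful person would: the job done as asked, in the order asked, and still so for the second after the job is handed in, with the robot touching nothing.
Of chip1, chip2, chip3, chip4, chip5, chip6 only 3 to 6 are there at a start; the rules pass over those that are not, and their reading is None.
At some moment in a run one of scraper may be knocked a few centimetres aside while the robot is not near it.
Once in a run the grip may slacken for a moment while it holds something.
It also fails if it takes over 192 s, if anything falls off the work surface, if the arm or the gripper's body presses on something with over 40 N, if the wrist force passes 120 N, or if a joint passes its speed limit or range.

### The arm

A 6-joint arm with a two-finger parallel gripper is mounted at the origin on the work surface. World frame = base frame: x ahead of the robot, y to its left, z up, the work surface at z = 0. Lengths are in m, angles in rad, forces in N, time in s.
With the tool pointing down it reaches from about 0.3 to 0.775 m from the base axis. Payload 14.6 kg.
Tool frame: the origin (TCP) lies midway between the tips of the shut fingers; the grasp point (between the pads) lies 19 mm behind it; z points along the fingers, y is the line along which they close (so a half turn about z gives the same grasp; the last joint's range is limited). The gripper opens to 94 mm and grips with 3 to 60 N. Pads are 16 mm wide; open, the fingers measure 119 mm over their backs; the gripper's body (75 mm by 177 mm) begins 78 mm behind the grasp point.
Start: joints at [-1.178, 0.3, 1.521, -0, 1.321, -0.067], TCP at [0.244, -0.493, 0.205] pointing down, gripper open.
Joint ranges: [-3.03, 3.03], [-0.79, 2.21], [0.23, 2.52], [-1.04, 4.18], [0, 3.07], [-2.55, 2.55]. Speed limits (rad/s): [2.22, 2.22, 2.57, 3.14, 3.14, 3.14].

### API

Orientations are given as a 3x3 rotation matrix whose columns are the frame's x, y, z axes.
In Python, from workcell import r gives the robot as it stands.
- The arm moves only by the tool carry_out, never from a script. Its argument "deltas" is a list of rows, each a list of 6 numbers: the shift along the tool's x, y, z in mm, then the turn, a rotation vector about the tool's x, y, z in rad. A call has 1 to 10 rows; each row is the pose to reach, as a shift and turn from the pose commanded when the call began, along the tool's axes at that moment; what a row does not reach only later rows make up. A row lasts 1/8 s, in which the tool goes at most 62.5 mm and 10.7 degrees, less where a joint would pass 70% of its speed; a pose out of reach is approached as far as the arm can. A call with a gripper value outside its range is refused whole. "jaw" is the opening, from 0 (shut) to 1 (fully open), set as the call begins (left out, the last holds). The fingers move at their own pace and stop on an object; "squeeze" is the grip in N (left out, the last holds). Time passes only in rows, so rows that repeat a pose let the fingers close. It gives the time, the measured TCP pose, the force, the opening and the grip force at its end, in the units of the state.
- r.get_state(): the state, without advancing time (a new reading comes with each control period).
- r.capture(name): name is "scene" or "top"; returns a dict with "color" (480x640x3 uint8, red, green, blue), "fx", "fy", "cx", "cy" (pixels), "R" (3x3) and "t" (3): a world point X has camera coordinates R X + t. Camera axes: x right, y down, z forward; pixel columns grow to the right and rows downward; lengths in m; the calibration is good to about 2 mm. A picture is of the moment at which its call begins. There is no depth.
- r.sign_off(): hands the job in; it is judged then, once.
The state is a dict: "t": time; "joint_positions": joint angles; "qvel": joint speeds; "joint_torque": joint torques, N m; "ee_pos": TCP position; "tool_rot": TCP orientation; "force": force on the tool from outside, world axes, zero at the start; "moment": the same for the moment, N m; "finger_gap": finger opening in m; "finger_force": force on a finger pad.
Only numpy, scipy, OpenCV 4.12 (cv2) and the standard library are available. Lean on these libraries where they do the work, as an engineer would, in place of code of your own. Each camera call takes 0.05 s, during which the arm holds its last target. There are 200 camera calls.

## Working session

There is one attempt and no reset: what is moved stays moved. The work goes in short steps, Python scripts to look and compute and a tool call to move; the robot and the scene stay as the last step left them, time stands still between calls to the robot, and variables do not carry over. Pictures are saved under pics/ and viewed, at most 14 in all, crops included, and the job is handed in when it is done.

Besides the shell and the picture viewer there is one more tool, called as name(argument=value, ...), one argument or row to a line, values as JSON. carry_out: Moves the arm, as the interface text tells. Its arguments: {"type":"object","properties":{"deltas":{"type":"array"},"jaw":{"type":"number"},"squeeze":{"type":"number"}},"required":["deltas"]}

```bash
mkdir -p pics; ls
cat > h.py <<'E'
from workcell import r
import numpy as np, cv2
def cap(n,f=None):
    c=r.capture(n)
    if f: cv2.imwrite('pics/'+f,c['color'][:,:,::-1])
    return c
def ray(c,u,v,z):
    R=np.array(c['R']);t=np.array(c['t'])
    o=-R.T@t; d=R.T@np.array([(u-c['cx'])/c['fx'],(v-c['cy'])/c['fy'],1])
    return o+d*(z-o[2])/d[2]
def proj(c,X):
    p=np.array(c['R'])@np.array(X)+np.array(c['t'])
    return np.array([c['fx']*p[0]/p[2]+c['cx'],c['fy']*p[1]/p[2]+c['cy']])
E
python3 - <<'E'
from h import *
a=cap('scene','s0.png');b=cap('top','t0.png')
for c in(a,b):print(np.round(-np.array(c['R']).T@c['t'],3),np.round(c['R'],2).tolist(),c['fx'])
s=r.get_state();print(s['t'],s['ee_pos'],np.round(s['tool_rot'],3).tolist(),s['finger_gap'])
E
```

```text
pics
[1.04  0.784 0.791] [[-0.87, 0.5, 0.01], [0.28, 0.51, -0.82], [-0.41, -0.7, -0.58]] 570.7899045909528
[ 0.414 -0.08   1.324] [[-0.02, -1.0, -0.02], [-0.99, 0.02, -0.11], [0.11, 0.01, -0.99]] 500.45083987352103
0.1 [ 0.24399084 -0.49267254  0.20495564] [[0.896, 0.444, -0.0], [0.444, -0.896, 0.001], [0.0, -0.001, -1.0]] 0.09433247887553352
```

View pics/t0.png

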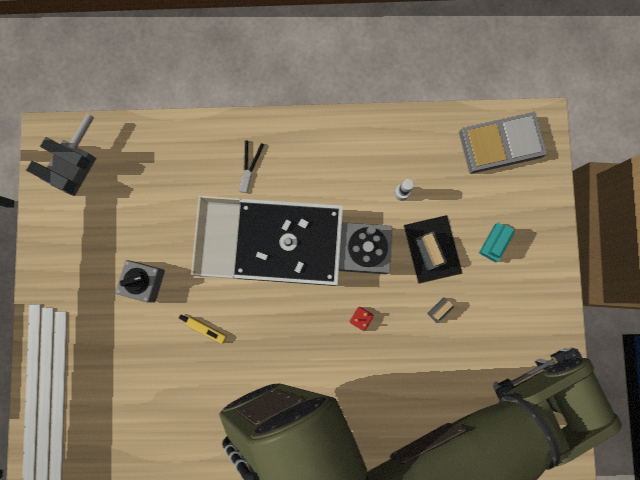

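View pics/s0.png

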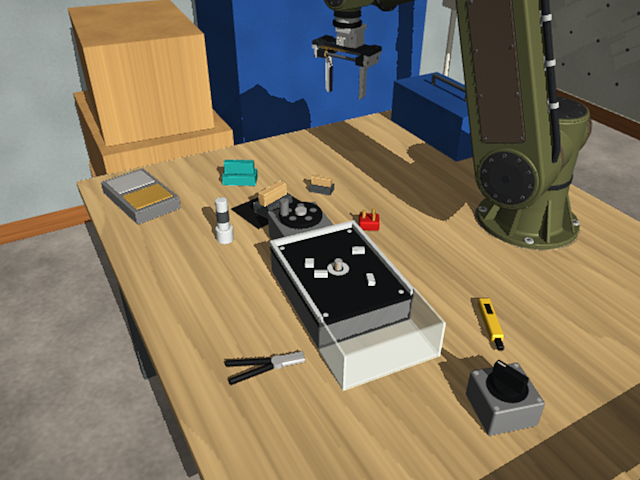

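Top view: the bin/plate spans (195–340, 198–285), wheel (367,246), isolator (138,281). Scraper candidates: on the mat at (431,250), a small wooden one at (441,310) and a turquoise one at (498,242). I choose the one on the mat, the larger wooden one, and will check it in a crop.

Run:
```python
from h import *
t=cv2.imread('pics/t0.png');s=cv2.imread('pics/s0.png')
a=cv2.resize(t[185:335,185:475],None,fx=2.75,fy=2.75,interpolation=cv2.INTER_CUBIC)
cv2.imwrite('pics/c1.png',a)
b=cv2.resize(s[160:250,190:350],None,fx=5,fy=5,interpolation=cv2.INTER_CUBIC)
b1=cv2.resize(t[250:310,105:170],None,fx=6,fy=6,interpolation=cv2.INTER_CUBIC)[:300,:390]
b2=cv2.resize(s[345:440,455:555],None,fx=4,fy=4,interpolation=cv2.INTER_CUBIC)
o=np.zeros((400,800,3),np.uint8);o[:300,:390]=b1[:300,:390];o[:380,400:800]=b2
cv2.imwrite('pics/c2.png',o)
```

```text
(no output)
```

View pics/c1.png

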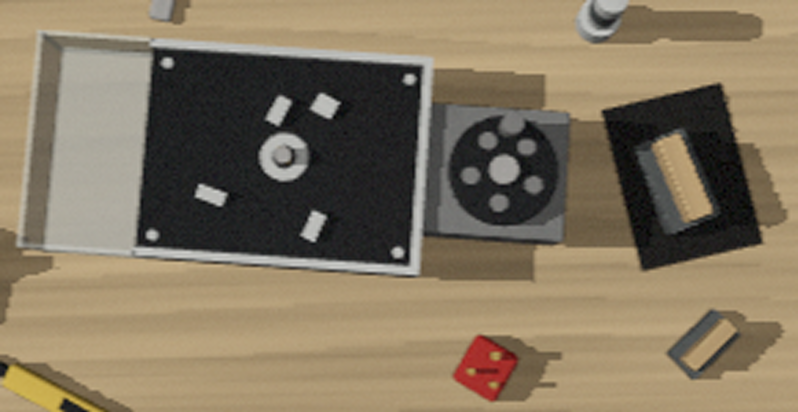

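View pics/c2.png

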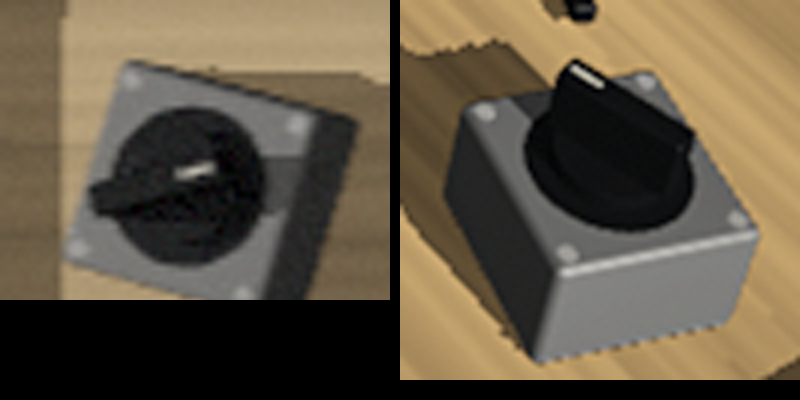

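Crops show: the wooden scraper with a dark foot on the mat at crop1 (680,180), clearly larger than the one at (705,343); four chips; crank knob at (512,123). The isolator bar is about 60° off the box axis (it is "on").

Run:
```python
from h import *
c=cap('top');s=cap('scene');im=c['color'].astype(int)
f1=lambda u,v:(185+u/2.75-.3,185+v/2.75-.3)
f2=lambda u,v:(105+u/6-.4,250+v/6-.4)
R=lambda p,z:ray(c,p[0],p[1],z)
ang=lambda d:np.degrees(np.arctan2(d[1],d[0]))
# screws
S=[R(f1(*p),.071) for p in((167,62),(410,79),(152,235),(397,252))]
print('plate c',np.mean(S,0).round(4),'cutter ring',R(f1(284,157),.071).round(4),'yaw',ang(S[0]-S[1])-90,ang(S[2]-S[3])-90,ang(S[0]-S[2]),'size',np.linalg.norm(S[0]-S[1]),np.linalg.norm(S[0]-S[2]))
K=[R(f1(*p),.082) for p in((432,57),(420,275))];print('rim corners',np.round(K,4),np.linalg.norm(K[0]-K[1]))
print('wheel hub',R(f1(504,169),.089).round(4),'knob top',R(f1(512,120),.127).round(4))
I=[R(f2(*p),.061) for p in((132,78),(298,125),(77,248),(243,293))]
print('iso',np.mean(I,0).round(4),'yaw',ang(I[1]-I[0]),ang(I[2]-I[0]),np.linalg.norm(I[1]-I[0]),np.linalg.norm(I[2]-I[0]))
A=ray(s,500.7,363,.098);B=ray(s,525,379.5,.098);print('bar',A.round(4),B.round(4),ang(A-B),np.linalg.norm(A-B))
# mat corners
M=[R(f1(*p),.002) for p in((603,111),(720,84),(643,270),(762,242))]
print('mat',np.mean(M,0).round(4),[ang(M[2]-M[0]),ang(M[3]-M[1]),ang(M[0]-M[1])],np.linalg.norm(M[2]-M[0]),np.linalg.norm(M[0]-M[1]))
# rib: wood color inside mat area
hsv=cv2.cvtColor(c['color'],cv2.COLOR_RGB2HSV)
x0,y0,x1,y1=414,228,450,275
m=np.zeros((480,640),np.uint8);sub=hsv[y0:y1,x0:x1];m[y0:y1,x0:x1]=((sub[...,2]>130)&(sub[...,1]>60))*255
k=max(cv2.findContours(m,cv2.RETR_EXTERNAL,cv2.CHAIN_APPROX_NONE)[0],key=cv2.contourArea)
bx=cv2.boxPoints(cv2.minAreaRect(k));W=[R(p,.064) for p in bx]
print('rib',np.mean(W,0).round(4),[(ang(W[i+1]-W[i]).round(1),np.linalg.norm(W[i+1]-W[i]).round(4)) for i in range(3)])
for n,X in(('platec',np.mean(S,0)),('iso',np.mean(I,0)),('rib',np.mean(W,0)),('hub',R(f1(504,169),.089)),('knob',R(f1(512,120),.127))):print(n,proj(s,X).round(1))
for p in((279,109),(325,105),(210,195),(314,226)):print('chip',R(f1(*p),.08).round(3))
print(r.get_state()['t'])
```

```text
plate c [0.5614 0.0105 0.071 ] cutter ring [0.5608 0.008  0.071 ] yaw -5.547862762691551 -5.338590316229471 -5.377030285133192 size 0.22534637819171685 0.16059793702070455
rim corners [[ 0.6482 -0.1299  0.082 ]
 [ 0.4496 -0.1134  0.082 ]] 0.1992649632179242
wheel hub [ 0.5428 -0.1914  0.089 ] knob top [ 0.5818 -0.1965  0.127 ]
iso [0.4727 0.3964 0.061 ] yaw -106.96708087108095 162.7744718310767 0.07425882508534112 0.07470554570996459
bar [0.4788 0.3792 0.098 ] [0.4698 0.4232 0.098 ] -78.48555881035476 0.044918011965394924
mat [ 0.5407 -0.3698  0.002 ] [np.float64(-168.39011633329847), np.float64(-168.16129660262746), np.float64(101.64105480786763)] 0.15753425254435507 0.11640949908583662
rib [ 0.5337 -0.3563  0.064 ] [(np.float64(-68.2), np.float64(0.0284)), (np.float64(-159.6), np.float64(0.0791)), (np.float64(111.7), np.float64(0.0282))]
platec [338.9 267.2]
iso [506.7 384.2]
rib [273.6 186.7]
hub [300.7 210.3]
knob [283.7 199.4]
chip [0.604 0.011 0.08 ]
chip [ 0.607 -0.031  0.08 ]
chip [0.527 0.075 0.08 ]
chip [ 0.496 -0.019  0.08 ]
0.2
```

carry_out(
  deltas=[
    [38, -43, 0, 0, 0, -0.1],
    [75, -87, 0, 0, 0, -0.22],
    [113, -130, 0, 0, 0, -0.36],
    [150, -174, 0, 0, 0, -0.5],
    [188, -217, 0, 0, 0, -0.64],
    [225, -261, 0, 0, 0, -0.78],
    [263, -304, 0, 0, 0, -0.92],
    [300, -348, 0, 0, 0, -1.06],
    [338, -391, 0, 0, 0, -1.2],
    [375, -435, 0, 0, 0, -1.325],
  ],
  jaw=0.6,
  squeeze=25,
)

```text
t: 1.45
ee_pos: [0.3872, 0.0653, 0.2057]
tool_rot: [[-0.217, 0.976, 0.001], [0.976, 0.217, -0.0], [-0.0, 0.001, -1.0]]
force: [-0.4, -1.5, 0.0]
finger_gap: 0.0566
finger_force: 0.0
```

```bash
cat >> h.py <<'E'
def to(x,y,z,yaw=None):
    """delta (mm, rad) in the tool axes from the present pose to a tool-down pose with tool-x yaw (deg), or half turn of it"""
    s=r.get_state();T=np.array(s['tool_rot']);p=np.array(s['ee_pos'])
    d=T.T@(np.array([x,y,z])-p)*1000
    y0=np.degrees(np.arctan2(T[1,0],T[0,0]))
    e=0 if yaw is None else (yaw-y0+90)%180-90
    print('to',d.round(1),'rz',-np.radians(e).round(3),'now',p.round(4),'yaw',round(y0,2),'tilt',T[:2,2].round(4),'j6',round(s['joint_positions'][5],2),'t',s['t'],'gap',round(s['finger_gap'],4),'F',np.round(s['force'],1))
E
python3 - <<'E'
from h import *
to(.473,.3965,.15,102.3)
E
```

```text
to [304.7 155.5  55.7] rz 0.004 now [0.3872 0.0653 0.2057] yaw 102.52 tilt [ 0.0008 -0.    ] j6 -0.14 t 1.45 gap 0.0566 F [-0.4 -1.5  0. ]
```

carry_out(
  deltas=[
    [45, 23, 0, 0, 0, 0],
    [95, 48, 0, 0, 0, 0],
    [145, 74, 0, 0, 0, 0],
    [195, 99, 0, 0, 0, 0],
    [240, 122, 10, 0, 0, 0],
    [275, 140, 25, 0, 0, 0],
    [297, 151, 45, 0, 0, 0],
    [305, 155.5, 56, 0, 0, 0.004],
    [305, 155.5, 56, 0, 0, 0.004],
  ],
)

```text
t: 2.58
ee_pos: [0.474, 0.394, 0.1487]
tool_rot: [[-0.209, 0.978, -0.001], [0.978, 0.209, -0.001], [-0.001, -0.001, -1.0]]
force: [0.6, -0.1, -0.5]
finger_gap: 0.0566
finger_force: 0.0
```

Run:
```python
from h import *
to(.473,.3965,.074,102.3)
c=cap('scene');t=cap('top')
a=cv2.resize(c['color'][310:440,440:580],(560,520),interpolation=cv2.INTER_CUBIC)
b=cv2.resize(t['color'][250:310,100:160],(240,240))
o=np.zeros((520,800,3),np.uint8);o[:,:560]=a;o[:240,560:]=b
cv2.imwrite('pics/g1.png',o[:,:,::-1])
```

```text
to [ 2.7 -0.4 74.7] rz -0.005 now [0.474  0.394  0.1487] yaw 102.03 tilt [-0.0013 -0.001 ] j6 0.42 t 2.575 gap 0.0566 F [ 0.6 -0.1 -0.5]
```

View pics/g1.png

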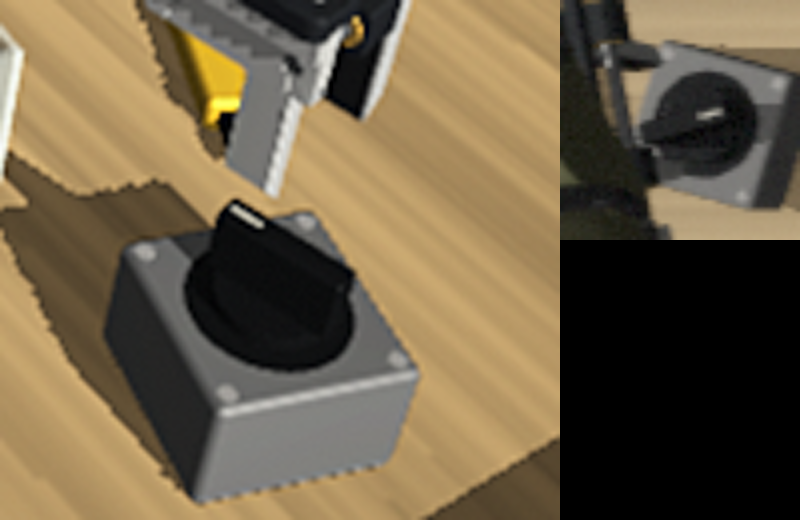

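Picture: fingers stand above the bar (tips near full-image (509,357) and (530,339)). I'll check their predicted projections.

Run:
```python
from h import *
c=cap('scene');s=r.get_state();p=np.array(s['ee_pos']);T=np.array(s['tool_rot'])
for d in(-.0283,0,.0283):print(d,proj(c,p+T[:,1]*d))
to(.473,.3965,.074,102.3)
```

```text
-0.0283 [525.94499851 336.05942864]
0 [515.7812912  344.77433447]
0.0283 [505.24959973 353.8047696 ]
to [ 2.9 -1.1 76.6] rz -0.005 now [0.4746 0.3938 0.1506] yaw 101.99 tilt [0.001  0.0007] j6 0.42 t 2.725 gap 0.0563 F [ 0.5 -0.4  0.1]
```

carry_out(
  deltas=[
    [1.5, -0.5, 15, 0, 0, 0],
    [3, -1, 38, 0, 0, 0],
    [3, -1, 58, 0, 0, 0],
    [3, -1, 71, 0, 0, 0],
    [3, -1, 76, 0, 0, 0],
    [3, -1, 76, 0, 0, 0],
  ],
)

```text
t: 3.48
ee_pos: [0.4728, 0.3971, 0.0736]
tool_rot: [[-0.208, 0.978, 0.0], [0.978, 0.208, 0.0], [0.0, 0.0, -1.0]]
force: [0.1, 1.0, -0.1]
finger_gap: 0.0564
finger_force: 0.0
```

carry_out(
  deltas=[
    [0, 0, 0, 0, 0, 0],
    [0, 0, 0, 0, 0, 0],
    [0, 0, 0, 0, 0, 0],
    [0, 0, 0, 0, 0, 0],
    [0, 0, 0, 0, 0, 0],
  ],
  jaw=0,
  squeeze=20,
)

```text
t: 4.1
ee_pos: [0.4732, 0.3972, 0.0736]
tool_rot: [[-0.209, 0.978, 0.001], [0.978, 0.209, 0.0], [0.0, 0.001, -1.0]]
force: [3.3, 1.1, 0.5]
finger_gap: 0.0138
finger_force: 19.9
```

carry_out(
  deltas=[
    [0, 0, 0, 0, 0, -0.12],
    [0, 0, 0, 0, 0, -0.24],
    [0, 0, 0, 0, 0, -0.36],
    [0, 0, 0, 0, 0, -0.48],
    [0, 0, 0, 0, 0, -0.6],
    [0, 0, 0, 0, 0, -0.72],
    [0, 0, 0, 0, 0, -0.84],
    [0, 0, 0, 0, 0, -0.96],
    [0, 0, 0, 0, 0, -1.06],
    [0, 0, 0, 0, 0, -1.09],
  ],
)

```text
t: 5.35
ee_pos: [0.4747, 0.3987, 0.0737]
tool_rot: [[-0.964, 0.266, 0.005], [0.266, 0.964, 0.004], [-0.004, 0.006, -1.0]]
force: [17.4, 13.7, -12.1]
finger_gap: 0.0141
finger_force: 20.2
```

Run:
```python
from h import *
to(.473,.3965,.15,162.4);print(r.get_state()['moment'],r.get_state()['finger_force'])
```

```text
to [  0.8  -2.2 -76.3] rz 0.038 now [0.4747 0.3987 0.0737] yaw 164.57 tilt [0.0054 0.0045] j6 -0.66 t 5.35 gap 0.0141 F [ 17.4  13.7 -12.1]
[ 2.53145795 -3.31572795 -0.38801571] 20.20132452249527
```

carry_out(
  deltas=[
    [0, 0, 0, 0, 0, 0.02],
    [0, 0, 0, 0, 0, 0.02],
    [0, 0, 0, 0, 0, 0.02],
    [0, 0, -20, 0, 0, 0.02],
    [0, 0, -60, 0, 0, 0.02],
    [0, 0, -115, 0, 0, 0.02],
  ],
  jaw=0.6,
)

```text
t: 6.1
ee_pos: [0.4721, 0.3967, 0.1887]
tool_rot: [[-0.958, 0.287, -0.002], [0.287, 0.958, -0.002], [0.002, -0.002, -1.0]]
force: [1.2, 0.5, 1.2]
finger_gap: 0.0563
finger_force: 0.0
```

Run:
```python
from h import *
c=cap('scene','s1.png')
cv2.imwrite('pics/g2.png',cv2.resize(c['color'][330:440,440:580],(560,440),interpolation=cv2.INTER_CUBIC)[:,:,::-1])
to(.5818,-.1965,.19,162)
```

```text
to [-273.6 -539.     5.3] rz 0.024 now [0.474  0.3983 0.1978] yaw 163.35 tilt [0.0071 0.0054] j6 -0.64 t 6.15 gap 0.0565 F [0.6 0.6 8.2]
```

View pics/g2.png

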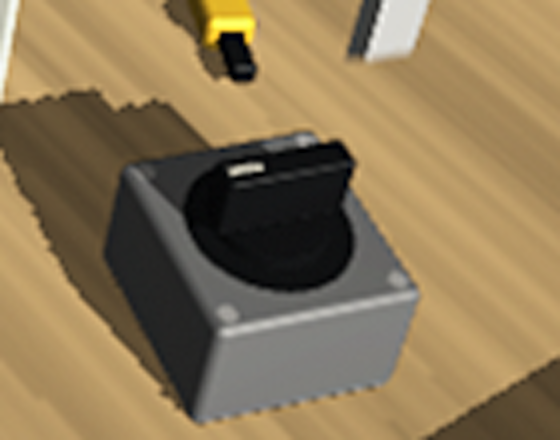

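Bar now lies along the box edge: off (white mark at crop (245,170)). On to the crank knob.

carry_out(
  deltas=[
    [-15, -30, 0, 0, 0, 0.1],
    [-42, -83, 0, 0, 0, 0.25],
    [-69, -136, 0, 0, 0, 0.4],
    [-96, -189, 0, 0, 0, 0.55],
    [-123, -242, 0, 0, 0, 0.7],
    [-150, -295, 0, 0, 0, 0.85],
    [-177, -348, 0, 0, 0, 1.0],
    [-204, -401, 0, 0, 0, 1.12],
    [-231, -454, 0, 0, 0, 1.22],
    [-255, -502, 0, 0, 0, 1.28],
  ],
)

```text
t: 7.4
ee_pos: [0.573, -0.159, 0.1884]
tool_rot: [[0.003, 1.0, 0.0], [1.0, -0.003, -0.0], [-0.0, 0.0, -1.0]]
force: [-0.7, 1.2, -0.4]
finger_gap: 0.0565
finger_force: 0.0
```

Run:
```python
from h import *
to(.5818,-.1965,.15,90)
```

```text
to [-37.4   8.9  38.4] rz -0.003 now [ 0.573  -0.159   0.1884] yaw 89.83 tilt [ 0.0002 -0.    ] j6 -0.33 t 7.4 gap 0.0565 F [-0.7  1.2 -0.4]
```

carry_out(
  deltas=[
    [-20, 5, 5, 0, 0, 0],
    [-37, 9, 25, 0, 0, 0],
    [-37.5, 9, 50, 0, 0, 0],
    [-37.5, 9, 75, 0, 0, 0],
    [-37.5, 9, 90, 0, 0, 0],
    [-37.5, 9, 92.5, 0, 0, 0],
  ],
)

```text
t: 8.15
ee_pos: [0.5817, -0.1936, 0.0947]
tool_rot: [[-0.001, 1.0, -0.002], [1.0, 0.001, 0.001], [0.001, -0.002, -1.0]]
force: [-0.5, -0.1, 0.9]
finger_gap: 0.0563
finger_force: 0.0
```

carry_out(
  deltas=[
    [0, 0, 0, 0, 0, 0],
    [0, 0, 0, 0, 0, 0],
    [0, 0, 0, 0, 0, 0],
    [0, 0, 0, 0, 0, 0],
  ],
  jaw=0,
  squeeze=12,
)

```text
t: 8.65
ee_pos: [0.5814, -0.1944, 0.0961]
tool_rot: [[-0.0, 1.0, -0.002], [1.0, 0.0, 0.0], [0.0, -0.002, -1.0]]
force: [-23.0, 1.3, 11.7]
finger_gap: 0.0196
finger_force: 11.3
```

Run:
```python
from h import *
to(.5818,-.1965,.096,90)
s=r.get_state();p=np.array(s['ee_pos']);a=np.array([.5425,-.1905])
d=p[:2]-a;th0=np.arctan2(d[1],d[0]);print(np.degrees(th0),np.linalg.norm(d))
# rows: tool x = world y, tool y = world x
for k in range(1,43):
    th=th0-np.radians(9.2*k); q=a+.038*np.array([np.cos(th),np.sin(th)])-a-.038*np.array([np.cos(th0),np.sin(th0)])
    j=(k-1)//10
    if (k-1)%10==0: base=q0=(a*0 if k==1 else prev); row=[]
    row.append([round((q-base)[1]*1000,1),round((q-base)[0]*1000,1)]); prev=q
    if k%10==0 or k==42: print(j,row)
```

```text
to [-2.1  0.4  0.1] rz 0.0 now [ 0.5814 -0.1944  0.0961] yaw 90.0 tilt [-0.0016  0.0002] j6 -0.38 t 8.65 gap 0.0196 F [-23.    1.3  11.7]
-5.674040505464013 0.03912062419570762
0 [[np.float64(-6.0), np.float64(-1.1)], [np.float64(-11.7), np.float64(-3.1)], [np.float64(-17.1), np.float64(-6.0)], [np.float64(-21.9), np.float64(-9.8)], [np.float64(-26.1), np.float64(-14.2)], [np.float64(-29.4), np.float64(-19.3)], [np.float64(-32.0), np.float64(-24.9)], [np.float64(-33.6), np.float64(-30.7)], [np.float64(-34.2), np.float64(-36.8)], [np.float64(-33.9), np.float64(-42.9)]]
1 [[np.float64(1.3), np.float64(-6.0)], [np.float64(3.5), np.float64(-11.6)], [np.float64(6.6), np.float64(-16.9)], [np.float64(10.5), np.float64(-21.5)], [np.float64(15.1), np.float64(-25.5)], [np.float64(20.3), np.float64(-28.7)], [np.float64(26.0), np.float64(-31.1)], [np.float64(31.9), np.float64(-32.5)], [np.float64(38.0), np.float64(-32.9)], [np.float64(44.0), np.float64(-32.4)]]
2 [[np.float64(5.9), np.float64(1.5)], [np.float64(11.5), np.float64(3.9)], [np.float64(16.6), np.float64(7.2)], [np.float64(21.2), np.float64(11.3)], [np.float64(25.0), np.float64(16.0)], [np.float64(28.0), np.float64(21.3)], [np.float64(30.2), np.float64(27.0)], [np.float64(31.4), np.float64(33.0)], [np.float64(31.6), np.float64(39.1)], [np.float64(30.8), np.float64(45.1)]]
3 [[np.float64(-1.7), np.float64(5.9)], [np.float64(-4.3), np.float64(11.4)], [np.float64(-7.8), np.float64(16.4)], [np.float64(-12.0), np.float64(20.8)], [np.float64(-16.9), np.float64(24.4)], [np.float64(-22.3), np.float64(27.3)], [np.float64(-28.1), np.float64(29.2)], [np.float64(-34.1), np.float64(30.2)], [np.float64(-40.2), np.float64(30.2)], [np.float64(-46.2), np.float64(29.2)]]
4 [[np.float64(-5.8), np.float64(-1.9)], [np.float64(-11.2), np.float64(-4.7)]]
```

carry_out(
  deltas=[
    [-6, -2, 0, 0, 0, 0],
    [-11.7, -4.2, 0, 0, 0, 0],
    [-17.1, -7, 0, 0, 0, 0],
    [-21.9, -10.8, 0, 0, 0, 0],
    [-26.1, -15.2, 0, 0, 0, 0],
    [-29.4, -20.3, 0, 0, 0, 0],
    [-32, -25.9, 0, 0, 0, 0],
    [-33.6, -31.7, 0, 0, 0, 0],
    [-34.2, -37.8, 0, 0, 0, 0],
    [-33.9, -43.9, 0, 0, 0, 0],
  ],
)

```text
t: 9.9
ee_pos: [0.5385, -0.2267, 0.0963]
tool_rot: [[-0.0, 1.0, 0.001], [1.0, 0.0, 0.002], [0.002, 0.001, -1.0]]
force: [3.3, 13.5, 2.4]
finger_gap: 0.0195
finger_force: 12.0
```

Run:
```python
from h import *
s=r.get_state();print(s['ee_pos'],s['force'],s['finger_gap'],s['finger_force'])
```

```text
[ 0.538451   -0.22668179  0.09626356] [ 3.31959029 13.4501407   2.42594812] 0.01951381988622198 12.000493131199619
```

carry_out(
  deltas=[
    [2.3, -6, 0, 0, 0, 0],
    [4.7, -11.6, 0, 0, 0, 0],
    [7.8, -16.9, 0, 0, 0, 0],
    [11.7, -21.5, 0, 0, 0, 0],
    [16.3, -25.5, 0, 0, 0, 0],
    [21.5, -28.7, 0, 0, 0, 0],
    [27.2, -31.1, 0, 0, 0, 0],
    [33.1, -32.5, 0, 0, 0, 0],
    [39.2, -32.9, 0, 0, 0, 0],
    [45.2, -32.4, 0, 0, 0, 0],
  ],
)

```text
t: 11.15
ee_pos: [0.5056, -0.1829, 0.0962]
tool_rot: [[0.0, 1.0, -0.0], [1.0, -0.0, -0.0], [-0.0, -0.0, -1.0]]
force: [1.7, -2.3, 5.3]
finger_gap: 0.0197
finger_force: 12.0
```

carry_out(
  deltas=[
    [5.9, 1.5, 0, 0, 0, 0],
    [11.5, 3.9, 0, 0, 0, 0],
    [16.6, 7.2, 0, 0, 0, 0],
    [21.2, 11.3, 0, 0, 0, 0],
    [25, 16, 0, 0, 0, 0],
    [28, 21.3, 0, 0, 0, 0],
    [30.2, 27, 0, 0, 0, 0],
    [31.4, 33, 0, 0, 0, 0],
    [31.6, 39.1, 0, 0, 0, 0],
    [30.8, 45.1, 0, 0, 0, 0],
  ],
)

```text
t: 12.4
ee_pos: [0.5508, -0.1514, 0.0962]
tool_rot: [[-0.0, 1.0, -0.001], [1.0, 0.0, 0.001], [0.001, -0.001, -1.0]]
force: [-1.1, 3.7, 8.1]
finger_gap: 0.0197
finger_force: 12.0
```

carry_out(
  deltas=[
    [-1.7, 5.9, 0, 0, 0, 0],
    [-4.3, 11.4, 0, 0, 0, 0],
    [-7.8, 16.4, 0, 0, 0, 0],
    [-12, 20.8, 0, 0, 0, 0],
    [-16.9, 24.4, 0, 0, 0, 0],
    [-22.3, 27.3, 0, 0, 0, 0],
    [-28.1, 29.2, 0, 0, 0, 0],
    [-34.1, 30.2, 0, 0, 0, 0],
    [-40.2, 30.2, 0, 0, 0, 0],
  ],
)

```text
t: 13.52
ee_pos: [0.5811, -0.1921, 0.0962]
tool_rot: [[-0.0, 1.0, -0.0], [1.0, 0.0, 0.0], [0.0, -0.0, -1.0]]
force: [0.6, 2.0, 7.4]
finger_gap: 0.02
finger_force: 12.0
```

Run:
```python
from h import *
s=r.get_state();p=np.array(s['ee_pos']);a=np.array([.5425,-.1905])
d=p[:2]-a;print(np.degrees(np.arctan2(d[1],d[0])),np.linalg.norm(d),s['force'],s['t'])
```

```text
-2.3199838539027278 0.038646253943208 [0.59636383 2.04406532 7.38672688] 13.525
```

carry_out(
  deltas=[
    [-5, -0.6, 0, 0, 0, 0],
    [-10, -2, 0, 0, 0, 0],
    [-14.5, -4, 0, 0, 0, 0],
    [-16, -4.8, 0, 0, 0, 0],
    [-17, -5.3, 0, 0, 0, 0],
  ],
)

```text
t: 14.15
ee_pos: [0.5777, -0.2085, 0.0964]
tool_rot: [[-0.0, 1.0, 0.005], [1.0, 0.0, 0.0], [0.0, 0.005, -1.0]]
force: [18.8, 3.8, -2.0]
finger_gap: 0.0193
finger_force: 12.0
```

Run:
```python
from h import *
s=r.get_state();p=np.array(s['ee_pos']);a=np.array([.5425,-.1905])
d=p[:2]-a;print(p,np.degrees(np.arctan2(d[1],d[0])),np.linalg.norm(d),s['force'],s['t'])
```

```text
[ 0.57769992 -0.20846805  0.09644117] -27.042363687658156 0.03952069674273202 [18.83437775  3.80878953 -1.9596654 ] 14.15
```

carry_out(
  deltas=[
    [-1.5, 0.5, 0, 0, 0, 0],
    [-3, 0.5, 0, 0, 0, 0],
    [-3, 0.5, 0, 0, 0, 0],
  ],
)

```text
t: 14.52
ee_pos: [0.5778, -0.2109, 0.0963]
tool_rot: [[-0.001, 1.0, 0.003], [1.0, 0.001, 0.001], [0.001, 0.003, -1.0]]
force: [13.4, 8.2, 1.4]
finger_gap: 0.0195
finger_force: 12.0
```

carry_out(
  deltas=[
    [0, 0, 0, 0, 0, 0],
    [0, 0, 0, 0, 0, 0],
    [0, 0, 0, 0, 0, 0],
    [0, 0, -40, 0, 0, 0],
    [0, 0, -90, 0, 0, 0],
    [0, 0, -120, 0, 0, 0],
  ],
  jaw=0.6,
)

```text
t: 15.28
ee_pos: [0.5763, -0.2127, 0.2184]
tool_rot: [[0.0, 1.0, 0.002], [1.0, -0.0, -0.001], [-0.001, 0.002, -1.0]]
force: [0.3, -0.2, 0.4]
finger_gap: 0.0563
finger_force: 0.0
```

Run:
```python
from h import *
c=cap('scene');t=cap('top')
o=np.zeros((520,800,3),np.uint8)
o[:,:420]=cv2.resize(c['color'][170:300,230:335+0],(420,520),interpolation=cv2.INTER_CUBIC)
o[:380,420:]=cv2.resize(c['color'][220:320,285:385],(380,380),interpolation=cv2.INTER_CUBIC)
cv2.imwrite('pics/g3.png',o[:,:,::-1])
cv2.imwrite('pics/t3.png',t['color'][:,:,::-1])
```

```text
(no output)
```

View pics/g3.png

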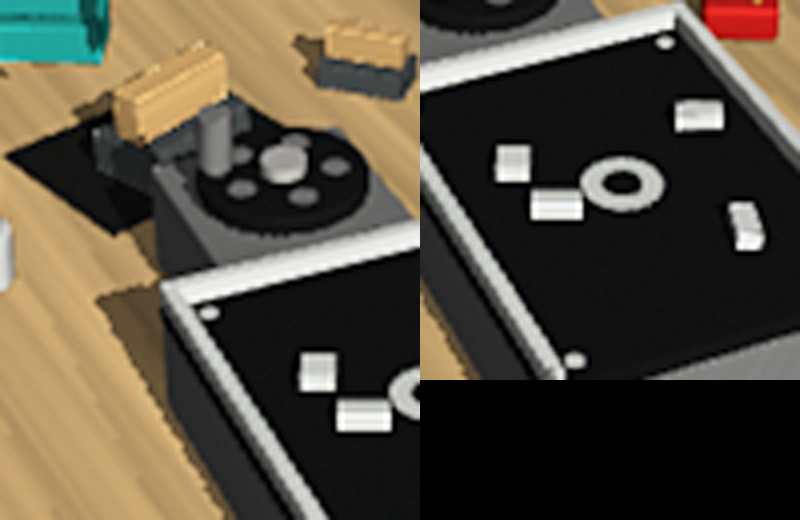

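Cutter is gone below the plate (ring at crop (622,183) empty); scraper still stands on the mat. Now re-measure knob angle and scraper.

Run:
```python
from h import *
s=cap('scene');t=cap('top')
k=ray(s,284.2,197.7,.127)[:2]-[.5425,-.1905];print('knob',np.degrees(np.arctan2(*k[::-1])),np.linalg.norm(k))
def q(u,v):return ray(s,230+u/4-.4,170+v/4-.4,.064)
P=[q(*p) for p in((115,92),(203,43),(228,58),(140,108))]
ang=lambda d:np.degrees(np.arctan2(d[1],d[0]))
print('scene rib',np.mean(P,0).round(4),ang(P[1]-P[0]),ang(P[2]-P[3]),np.linalg.norm(P[1]-P[0]),np.linalg.norm(P[1]-P[2]))
o=np.zeros((450,800,3),np.uint8)
o[:,:400]=cv2.resize(t['color'][205:295,395:475],(400,450),interpolation=cv2.INTER_CUBIC)
o[:,400:]=cv2.resize(s['color'][165:210,245:285],(400,450),interpolation=cv2.INTER_CUBIC)
cv2.imwrite('pics/g4.png',o[:,:,::-1])
```

```text
knob -18.50505070507618 0.03716132305436749
scene rib [ 0.5391 -0.3502  0.064 ] -158.88639881134478 -158.91918764644444 0.07942421833503974 0.02533817694600243
```

View pics/g4.png

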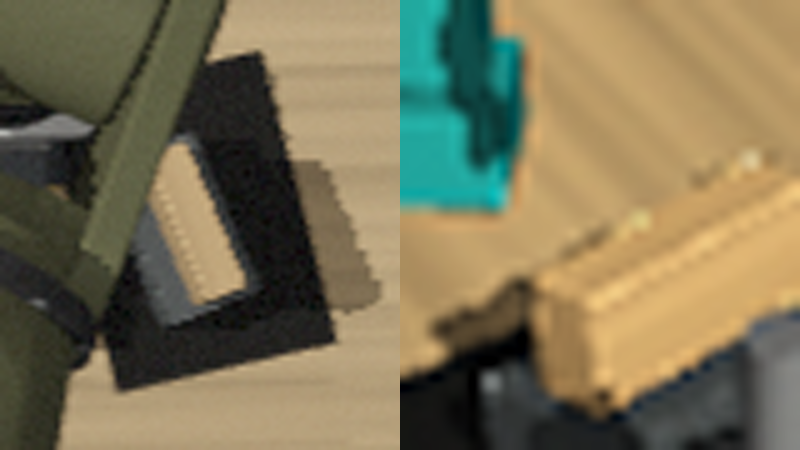

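Scraper is clear in both views (rib in top crop from (178,140) to (222,300)). The knob angle needs a finer check: I'll compare column profiles against prediction.

Run:
```python
from h import *
s=cap('scene');im0=cv2.imread('pics/s0.png').astype(int).sum(2)//3
im=s['color'].astype(int).sum(2)//3
a=np.array([.5425,-.1905])
for th in(-6,-9,-18,-22,-27,-30):
    t=np.radians(th);q=a+.038*np.array([np.cos(t),np.sin(t)])
    print(th,[proj(s,[*q,z]).round(1).tolist() for z in(.127,.107,.09)])
for r_ in(199,203,206,209):print(r_,'0:',im0[r_,274:300],'\n    1:',im[r_,274:300])
print(im0[188:215,284],im[188:215,284])
```

```text
-6 [[284.7, 199.6], [285.0, 207.3], [285.3, 213.7]]
-9 [[284.4, 199.2], [284.7, 206.8], [285.0, 213.2]]
-18 [[283.8, 197.8], [284.1, 205.4], [284.4, 211.8]]
-22 [[283.7, 197.2], [284.0, 204.8], [284.3, 211.2]]
-27 [[283.7, 196.4], [284.0, 204.0], [284.2, 210.4]]
-30 [[283.7, 196.0], [284.0, 203.6], [284.3, 209.9]]
199 0: [168 164 146 119  73  60  82 100 107 108 107 107 111 110  89  71  74  68
  40  14  15  10  16  76 114 129] 
    1: [166 162 145 120  71  67 103 108 102 102 108 121 124  91  59  73  75  68
  40  15  15   8  15  74 112 127]
203 0: [ 62  64  70  76  79  64  56  83 105 123 130 134 133 121  84  39  22  16
  13  16  16  17  14  24  46  62] 
    1: [ 63  63  68  76  64  54  74 100 117 128 133 132 127  95  58  43  23  15
  12  15  16  17  16  16  15  14]
206 0: [ 79  72  76  75  77  66  61  86 108 123 130 134 132 122  79  13  12  16
  18  17  15   6  25  63 109 133] 
    1: [ 78  72  75  76  68  59  74 102 118 129 133 132 126  96  50  39  54  40
  16  13  12   9  30  47  78 107]
209 0: [ 20  26  33  38  37  32  54  87 109 123 131 133 129 117 102 107 108  67
  16   4  30 126 173 161 157 157] 
    1: [ 19  26  32  38  35  46  76 102 118 128 133 131 121  98  95 112 114 107
  72  18  27 125 170 159 157 155]
[172 168 165 163 161 163 173 136  52  63  88 107 105 102 112 130 131 130
 130 131 130 131 130 131 131 130 139] [170 166 163 162 159 162 171 133  78 103 104 108 122 132 132 133 133 134
 133 133 133 133 134 134 142 120  48]
```

carry_out(
  deltas=[
    [1, 0, 0, 0, 0, -0.17],
    [3, 0, 0, 0, 0, -0.34],
    [5, 1, 0, 0, 0, -0.51],
    [7, 1.5, 15, 0, 0, -0.68],
    [8, 1.5, 40, 0, 0, -0.85],
    [8, 1.5, 65, 0, 0, -1.02],
    [8, 1.5, 85, 0, 0, -1.19],
    [8, 1.5, 105, 0, 0, -1.19],
    [8, 1.5, 121, 0, 0, -1.19],
    [8, 1.5, 121, 0, 0, -1.19],
  ],
)

```text
t: 16.77
ee_pos: [0.5769, -0.2042, 0.0932]
tool_rot: [[-0.928, 0.372, -0.003], [0.372, 0.928, 0.001], [0.003, -0.0, -1.0]]
force: [0.5, -0.5, -0.1]
finger_gap: 0.0564
finger_force: 0.0
```

carry_out(
  deltas=[
    [0, 0, 0, 0, 0, 0],
    [0, 0, 0, 0, 0, 0],
    [0, 0, 0, 0, 0, 0],
    [0, 0, 0, 0, 0, 0],
  ],
  jaw=0,
  squeeze=12,
)

```text
t: 17.27
ee_pos: [0.578, -0.204, 0.0953]
tool_rot: [[-0.928, 0.372, 0.001], [0.372, 0.928, 0.001], [-0.001, 0.001, -1.0]]
force: [9.3, 20.7, 3.0]
finger_gap: 0.0199
finger_force: 11.5
```

Run:
```python
from h import *
s=r.get_state();T=np.array(s['tool_rot']);p=np.array(s['ee_pos']);d=p[:2]-[.5425,-.1905]
print(p,np.degrees(np.arctan2(*d[::-1])),np.linalg.norm(d),'F tool',T.T@s['force'],T.round(2).tolist(),s['finger_gap'])
```

```text
[ 0.57804848 -0.20400483  0.09525678] -20.80172960600843 0.03802729467979421 F tool [-0.9753452  22.6973308  -2.98072684] [[-0.93, 0.37, 0.0], [0.37, 0.93, 0.0], [-0.0, 0.0, -1.0]] 0.019897010499600444
```

The wheel resists 22 N in the clockwise sense: it is at its stop. Release and go to the scraper.

carry_out(
  deltas=[
    [0, 0, 0, 0, 0, 0],
    [0, 0, 0, 0, 0, 0],
    [0, 0, 0, 0, 0, 0],
    [0, 0, -40, 0, 0, 0],
    [0, 0, -85, 0, 0, 0.17],
    [-2, -10, -90, 0, 0, 0.35],
    [-5, -40, -90, 0, 0, 0.53],
    [-9, -80, -90, 0, 0, 0.71],
    [-14, -120, -90, 0, 0, 0.89],
    [-18, -153, -90, 0, 0, 1.07],
  ],
  jaw=1,
)

```text
t: 18.52
ee_pos: [0.5369, -0.3547, 0.1849]
tool_rot: [[-0.113, 0.994, -0.0], [0.994, 0.113, -0.0], [-0.0, -0.0, -1.0]]
force: [0.7, 0.0, -0.2]
finger_gap: 0.0938
finger_force: 0.0
```

carry_out(
  deltas=[
    [0, 0, 0, 0, 0, 0.18],
    [0, 0, 0, 0, 0, 0.36],
    [0, 0, 0, 0, 0, 0.54],
    [0, 0, 0, 0, 0, 0.72],
    [0, 0, 0, 0, 0, 0.9],
    [0, 0, 0, 0, 0, 1.08],
    [0, 0, 0, 0, 0, 1.26],
    [0, 0, 0, 0, 0, 1.32],
  ],
)

```text
t: 19.52
ee_pos: [0.5375, -0.3533, 0.1849]
tool_rot: [[0.933, 0.359, -0.0], [0.359, -0.933, 0.0], [-0.0, -0.0, -1.0]]
force: [0.2, -0.8, -0.6]
finger_gap: 0.0942
finger_force: 0.0
```

Run:
```python
from h import *
s=cap('scene');t=cap('top')
o=np.zeros((450,800,3),np.uint8)
o[:,:400]=cv2.resize(t['color'][205:295,395:475],(400,450),interpolation=cv2.INTER_CUBIC)
o[:,400:]=cv2.resize(s['color'][140:230,220:300],(400,450),interpolation=cv2.INTER_CUBIC)
cv2.imwrite('pics/g5.png',o[:,:,::-1])
to(.538,-.353,.036,21)
st=r.get_state();p=np.array(st['ee_pos']);T=np.array(st['tool_rot'])
print([proj(s,p+T[:,1]*d).round() for d in(-.047,.047)])
```

```text
to [ 6.000e-01 -1.000e-01  1.489e+02] rz 0.003 now [ 0.5375 -0.3533  0.1849] yaw 21.2 tilt [-0.0001 -0.    ] j6 0.56 t 19.625 gap 0.094 F [ 0.2 -1.4 -0.8]
[array([285., 149.]), array([256., 138.])]
```

View pics/g5.png

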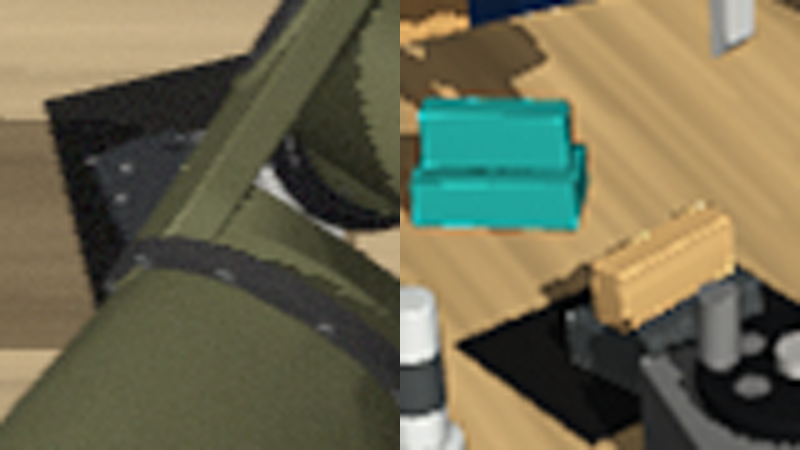

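Scraper unmoved (rib in scene near full-image (265,195)), fingers above it. Descend and grip.

carry_out(
  deltas=[
    [0, 0, 25, 0, 0, 0],
    [0.5, 0, 65, 0, 0, 0],
    [0.5, 0, 105, 0, 0, 0],
    [0.5, 0, 135, 0, 0, 0],
    [0.5, 0, 147, 0, 0, 0],
    [0.5, 0, 149, 0, 0, 0],
    [0.5, 0, 149, 0, 0, 0],
  ],
)

```text
t: 20.5
ee_pos: [0.5385, -0.3534, 0.0372]
tool_rot: [[0.932, 0.363, 0.001], [0.363, -0.932, -0.001], [0.001, 0.001, -1.0]]
force: [-0.1, -0.5, 0.3]
finger_gap: 0.0941
finger_force: 0.0
```

carry_out(
  deltas=[
    [0, 0, 0, 0, 0, 0],
    [0, 0, 0, 0, 0, 0],
    [0, 0, 0, 0, 0, 0],
    [0, 0, 0, 0, 0, 0],
    [0, 0, 0, 0, 0, 0],
    [0, 0, 0, 0, 0, 0],
  ],
  jaw=0,
  squeeze=45,
)

```text
t: 21.25
ee_pos: [0.538, -0.353, 0.0359]
tool_rot: [[0.932, 0.362, -0.0], [0.362, -0.932, 0.0], [-0.0, -0.0, -1.0]]
force: [-0.2, 0.1, 0.2]
finger_gap: 0.0373
finger_force: 0.0
```

Run:
```python
from h import *
to(.538,-.353,.036,21)
print(r.get_state()['finger_force'])
```

```text
to [-0.  -0.  -0.1] rz 0.004 now [ 0.538  -0.353   0.0359] yaw 21.24 tilt [-0.  0.] j6 0.56 t 21.25 gap 0.0373 F [-0.2  0.1  0.2]
0.0
```

Fingers are still closing; wait a bit more, then lift.

carry_out(
  deltas=[
    [0, 0, 0, 0, 0, 0],
    [0, 0, 0, 0, 0, 0],
    [0, 0, 0, 0, 0, 0],
    [0, 0, 0, 0, 0, 0],
  ],
)

```text
t: 21.75
ee_pos: [0.5381, -0.3532, 0.036]
tool_rot: [[0.932, 0.362, 0.0], [0.362, -0.932, -0.0], [0.0, 0.0, -1.0]]
force: [1.5, -2.1, -0.2]
finger_gap: 0.0218
finger_force: 45.0
```

carry_out(
  deltas=[
    [0, 0, -10, 0, 0, 0],
    [0, 0, -30, 0, 0, 0],
    [0, 0, -60, 0, 0, 0],
    [0, 0, -90, 0, 0, 0],
    [0, 0, -110, 0, 0, 0],
    [0, 0, -115, 0, 0, 0],
  ],
)

```text
t: 22.5
ee_pos: [0.5385, -0.3533, 0.1534]
tool_rot: [[0.932, 0.362, 0.002], [0.362, -0.932, -0.002], [0.002, 0.003, -1.0]]
force: [-0.5, 0.6, -4.6]
finger_gap: 0.0215
finger_force: 45.0
```

Run:
```python
from h import *
yaw=-5.4
a=np.radians(yaw);px=np.array([np.cos(a),np.sin(a)]);py=np.array([-np.sin(a),np.cos(a)]);c=np.array([.561,.0093])
for x,y in((-.04,-.092),(.04,-.092),(0,-.092),(-.04,.13)):
    q=c+px*x+py*y;print(x,y,q.round(4));to(q[0],q[1],.15,yaw)
s=cap('scene','s6.png')
cv2.imwrite('pics/g6.png',cv2.resize(s['color'][100:220,210:310],(600,600)[:2],interpolation=cv2.INTER_CUBIC)[:,:,::-1])
```

```text
-0.04 -0.092 [ 0.5125 -0.0785]
to [  75.4 -265.5    2.9] rz 0.465 now [ 0.5385 -0.3533  0.1534] yaw 21.25 tilt [ 0.0024 -0.0018] j6 0.56 t 22.5 gap 0.0215 F [-0.5  0.6 -4.6]
0.04 -0.092 [ 0.5922 -0.0861]
to [ 146.9 -229.6    3.1] rz 0.465 now [ 0.5385 -0.3533  0.1534] yaw 21.25 tilt [ 0.0024 -0.0018] j6 0.56 t 22.5 gap 0.0215 F [-0.5  0.6 -4.6]
0 -0.092 [ 0.5523 -0.0823]
to [ 111.1 -247.5    3. ] rz 0.465 now [ 0.5385 -0.3533  0.1534] yaw 21.25 tilt [ 0.0024 -0.0018] j6 0.56 t 22.5 gap 0.0215 F [-0.5  0.6 -4.6]
-0.04 0.13 [0.5334 0.1425]
to [ 175.  -463.9    2.5] rz 0.465 now [ 0.5385 -0.3533  0.1534] yaw 21.25 tilt [ 0.0024 -0.0018] j6 0.56 t 22.5 gap 0.0215 F [-0.5  0.6 -4.6]
```

View pics/g6.png

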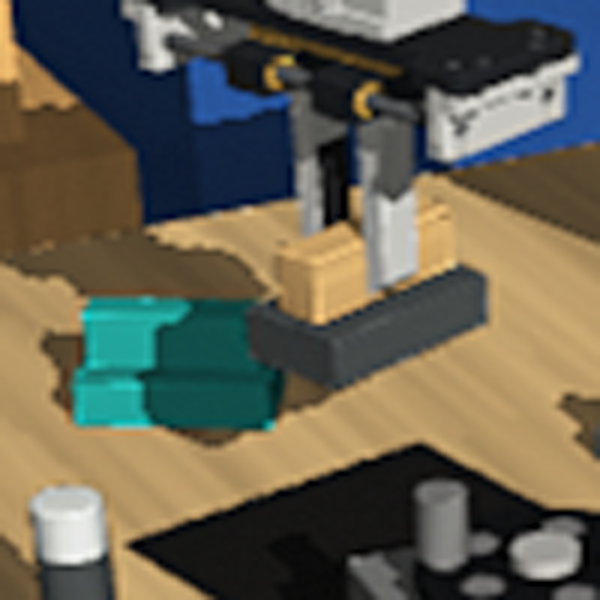

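Scraper held level, foot underside edge from (335,388) to (487,315) in the crop. Check its offset in the grip.

Run:
```python
from h import *
s=cap('scene');st=r.get_state();p=np.array(st['ee_pos']);T=np.array(st['tool_rot'])
f=lambda u,v:(210+u/6-.4,100+v/5-.4)
A,B,C=[ray(s,*f(*q),p[2]-.034) for q in((335,388),(487,316),(249,345))]
for n,x in(('A',A),('B',B),('C',C)):print(n,(T.T@(x-p)*1000).round(1))
print(np.linalg.norm(A-B),np.linalg.norm(A-C), 'centre in tool',(T.T@((B+C)/2-p)*1000).round(1))
```

```text
A [ 39.9 -17.8  34. ]
B [-53.1 -15.4  34. ]
C [31.6 38.6 34. ]
0.09306333745412072 0.057085645337797926 centre in tool [-10.8  11.6  34. ]
```

carry_out(
  deltas=[
    [0, 0, -25, 0, 0, 0],
    [5, -20, -50, 0, 0, 0.03],
    [17, -60, -50, 0, 0, 0.12],
    [30, -105, -50, 0, 0, 0.2],
    [43, -150, -50, 0, 0, 0.3],
    [55, -195, -50, 0, 0, 0.38],
    [66, -233, -50, 0, 0, 0.44],
    [73, -258, -50, 0, 0, 0.465],
    [75, -265, -50, 0, 0, 0.465],
    [75, -265, -50, 0, 0, 0.465],
  ],
)

```text
t: 23.85
ee_pos: [0.5118, -0.079, 0.2006]
tool_rot: [[0.996, -0.093, -0.001], [-0.093, -0.996, -0.0], [-0.001, 0.0, -1.0]]
force: [0.3, -0.0, -3.1]
finger_gap: 0.0217
finger_force: 45.0
```

Run:
```python
from h import *
to(.5125-.002,-.0785,.1065,-5.4)
```

```text
to [-1.3 -0.4 94.1] rz 0.001 now [ 0.5118 -0.079   0.2006] yaw -5.34 tilt [-0.0006 -0.    ] j6 1.44 t 23.85 gap 0.0217 F [ 0.3 -0.  -3.1]
```

carry_out(
  deltas=[
    [-1, 0, 20, 0, 0, 0],
    [-1, 0, 45, 0, 0, 0],
    [-1, 0, 65, 0, 0, 0],
    [-1, 0, 75, 0, 0, 0],
    [-1, 0, 76, 0, 0, 0],
  ],
)

```text
t: 24.48
ee_pos: [0.5108, -0.0793, 0.1246]
tool_rot: [[0.996, -0.095, -0.001], [-0.095, -0.996, 0.0], [-0.001, -0.0, -1.0]]
force: [0.0, -0.3, -3.2]
finger_gap: 0.0218
finger_force: 45.0
```

Run:
```python
from h import *
s=cap('scene');st=r.get_state();p=np.array(st['ee_pos']);T=np.array(st['tool_rot'])
print(p,proj(s,[.5385,-.3533,.1515]))
im=s['color'][200:310,260:370].copy();im=cv2.resize(im,(770,550) if 0 else (594,594),interpolation=cv2.INTER_CUBIC)
k=594/110
for x in(-.045,.045):
  for y in(-.025,.025):
    q=proj(s,p+T@[x,y,.034]);cv2.circle(im,(int((q[0]-260+.5)*k),int((q[1]-200+.5)*k)),4,(255,0,0),1)
q=proj(s,p);cv2.circle(im,(int((q[0]-260+.5)*k),int((q[1]-200+.5)*k)),4,(0,255,0),1)
cv2.imwrite('pics/g7.png',im[:,:,::-1])
to(.5105,-.0785,.1065,-5.4)
```

```text
[ 0.5110817  -0.07919608  0.12510283] [270.68079346 156.28238755]
to [-0.6 -0.6 18.6] rz -0.0 now [ 0.5111 -0.0792  0.1251] yaw -5.42 tilt [ 0.0001 -0.0001] j6 1.44 t 24.525 gap 0.0215 F [-0.5  1.  -3.8]
```

View pics/g7.png

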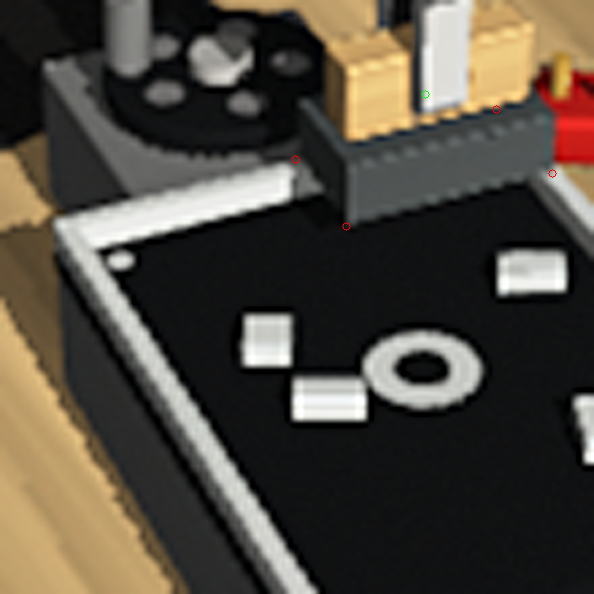

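Predicted foot corners (red) fit the foot within a pixel: scraper centred in the grip. Lower and sweep the first strip.

carry_out(
  deltas=[
    [0, 0, 8, 0, 0, 0],
    [0, 0, 16, 0, 0, 0],
    [-0.5, 0, 19, 0, 0, 0],
    [-0.5, 0, 19, 0, 0, 0],
  ],
)

```text
t: 25.02
ee_pos: [0.5103, -0.0787, 0.1058]
tool_rot: [[0.996, -0.094, -0.0], [-0.094, -0.996, 0.0], [-0.0, -0.0, -1.0]]
force: [-0.5, 0.3, -3.7]
finger_gap: 0.022
finger_force: 45.0
```

carry_out(
  deltas=[
    [0, -8, 0, 0, 0, 0],
    [0, -28, 0, 0, 0, 0],
    [0, -52, 0, 0, 0, 0],
    [0, -76, 0, 0, 0, 0],
    [0, -100, 0, 0, 0, 0],
    [0, -125, 0, 0, 0, 0],
    [0, -150, 0, 0, 0, 0],
    [0, -175, 0, 0, 0, 0],
    [0, -200, 0, 0, 0, 0],
    [0, -217, 0, 0, 0, 0],
  ],
)

```text
t: 26.28
ee_pos: [0.5308, 0.1387, 0.1061]
tool_rot: [[0.996, -0.093, 0.0], [-0.093, -0.996, 0.0], [0.0, -0.0, -1.0]]
force: [-0.8, 0.4, -3.6]
finger_gap: 0.0215
finger_force: 45.0
```

carry_out(
  deltas=[
    [0, -6, 0, 0, 0, 0],
    [0, -8, 0, 0, 0, 0],
    [0, -8, 0, 0, 0, 0],
    [0, -8, -15, 0, 0, 0],
    [0, -8, -35, 0, 0, 0],
  ],
)

```text
t: 26.9
ee_pos: [0.5316, 0.1448, 0.1421]
tool_rot: [[0.996, -0.095, -0.0], [-0.095, -0.996, -0.0], [-0.0, 0.0, -1.0]]
force: [-0.4, -0.4, -3.2]
finger_gap: 0.0221
finger_force: 45.0
```

Run:
```python
from h import *
s=cap('scene')
a=np.radians(-5.4);px=np.array([np.cos(a),np.sin(a)]);py=np.array([-np.sin(a),np.cos(a)]);c=np.array([.561,.0093])
q=c+px*.042-py*.092;to(q[0],q[1],.145,-5.4)
cv2.imwrite('pics/g8.png',cv2.resize(s['color'][210:390,260:450],None,fx=3,fy=3,interpolation=cv2.INTER_CUBIC)[:,:,::-1])
```

```text
to [ 83.  224.6   0.3] rz -0.0 now [0.5328 0.1452 0.1452] yaw -5.42 tilt [0.0042 0.0008] j6 1.87 t 26.95 gap 0.0218 F [ 1.4  0.  -0.6]
```

View pics/g8.png

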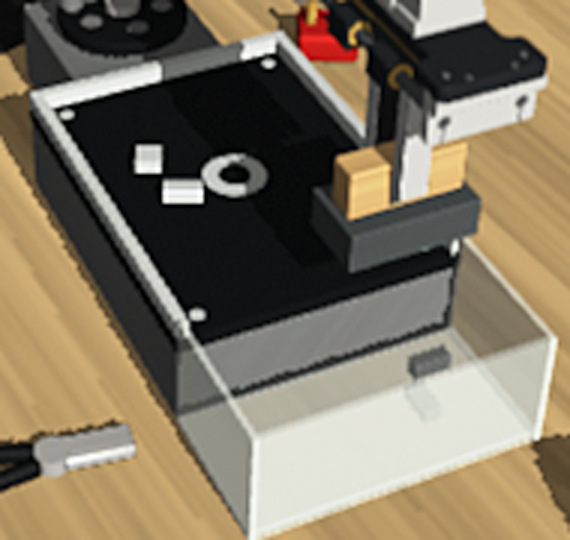

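Two chips lie in the bin (crop (430,360),(425,400)); two remain at (148,158) and (183,190). Second strip.

carry_out(
  deltas=[
    [15, 42, 0, 0, 0, 0],
    [33, 90, 0, 0, 0, 0],
    [51, 138, 0, 0, 0, 0],
    [67, 182, 0, 0, 0, 0],
    [79, 213, 0, 0, 0, 0],
    [83, 224.5, 5, 0, 0, 0],
    [83, 224.5, 22, 0, 0, 0],
    [83, 224.5, 35, 0, 0, 0],
    [83, 224.5, 37, 0, 0, 0],
    [83, 224.5, 37, 0, 0, 0],
  ],
)

```text
t: 28.2
ee_pos: [0.5928, -0.0849, 0.1035]
tool_rot: [[0.996, -0.093, -0.001], [-0.093, -0.996, 0.0], [-0.001, -0.0, -1.0]]
force: [-0.4, 0.6, -1.9]
finger_gap: 0.0216
finger_force: 45.0
```

Run:
```python
from h import *
a=np.radians(-5.4);px=np.array([np.cos(a),np.sin(a)]);py=np.array([-np.sin(a),np.cos(a)]);c=np.array([.561,.0093])
p=np.array(r.get_state()['ee_pos']);print(px@(p[:2]-c),py@(p[:2]-c));to(*p[:2],.1058,-5.4)
```

```text
0.04050396210223783 -0.09080152075472464
to [-0.  -0.  -2.3] rz 0.001 now [ 0.5928 -0.0849  0.1035] yaw -5.33 tilt [-0.0008  0.0003] j6 1.46 t 28.2 gap 0.0216 F [-0.4  0.6 -1.9]
```

carry_out(
  deltas=[
    [0, -8, -1.5, 0, 0, 0],
    [0, -28, -1.5, 0, 0, 0],
    [0, -52, -1.5, 0, 0, 0],
    [0, -76, -1.5, 0, 0, 0],
    [0, -100, -1.5, 0, 0, 0],
    [0, -125, -1.5, 0, 0, 0],
    [0, -150, -1.5, 0, 0, 0],
    [0, -175, -1.5, 0, 0, 0],
    [0, -200, -1.5, 0, 0, 0],
    [0, -217, -1.5, 0, 0, 0],
  ],
)

```text
t: 29.45
ee_pos: [0.6131, 0.1323, 0.1052]
tool_rot: [[0.996, -0.093, -0.0], [-0.093, -0.996, 0.0], [-0.0, -0.0, -1.0]]
force: [1.2, 0.1, -3.2]
finger_gap: 0.0216
finger_force: 45.0
```

carry_out(
  deltas=[
    [0, -6, 0, 0, 0, 0],
    [0, -8, 0, 0, 0, 0],
    [0, -8, 0, 0, 0, 0],
    [0, -8, -20, 0, 0, 0],
    [0, -8, -50, 0, 0, 0],
    [0, -8, -90, 0, 0, 0],
    [0, -8, -95, 0, 0, 0],
  ],
)

```text
t: 30.32
ee_pos: [0.6153, 0.1375, 0.2031]
tool_rot: [[0.995, -0.095, 0.005], [-0.095, -0.995, 0.001], [0.005, -0.001, -1.0]]
force: [0.6, 0.1, -4.4]
finger_gap: 0.0218
finger_force: 45.0
```

Run:
```python
from h import *
s=cap('scene');t=cap('top','t9.png')
# bright blobs on the plate in plate coordinates (both views)
a=np.radians(-5.4);px=np.array([np.cos(a),np.sin(a)]);py=np.array([-np.sin(a),np.cos(a)]);c=np.array([.561,.0093])
for n,C in(('scene',s),('top',t)):
    m=(C['color'].min(2)>120).astype(np.uint8)
    k,l,st,ce=cv2.connectedComponentsWithStats(m)
    for i in range(1,k):
        if st[i,4]<6 or st[i,4]>900:continue
        q=ray(C,*ce[i],.075)[:2]-c; x,y=px@q,py@q
        if abs(x)<.09 and -.12<y<.13:print(n,ce[i].round(),st[i,4],round(x,3),round(y,3))
to(.5407,-.3698,.2,11.7)
cv2.imwrite('pics/g9.png',cv2.resize(s['color'][210:390,260:450],None,fx=3,fy=3,interpolation=cv2.INTER_CUBIC)[:,:,::-1])
```

```text
scene [282. 248.] 6 0.085 -0.1
scene [341. 257.] 198 -0.016 -0.024
scene [401. 291.] 17 -0.074 0.121
scene [325. 315.] 17 0.085 0.121
top [334. 213.] 6 0.08 -0.111
top [288. 242.] 163 -0.002 -0.001
top [329. 276.] 15 -0.08 -0.111
to [-2.51e+01  5.12e+02 -2.00e-01] rz -0.299 now [0.6142 0.1375 0.1998] yaw -5.43 tilt [-0.0001 -0.    ] j6 1.83 t 30.425 gap 0.0215 F [ 1.1  0.  -4.4]
```

View pics/g9.png

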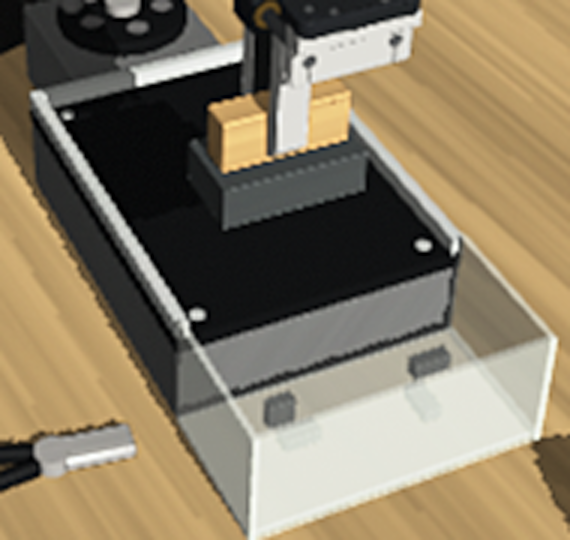

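All chips seem to be in the bin (dark/light patches near crop (280,408)–(430,400)); no chip blob on the plate. Carry the scraper back; refine the mat pose from the first image.

carry_out(
  deltas=[
    [-1, 20, -5, 0, 0, 0],
    [-4, 72, -5, 0, 0, -0.03],
    [-7, 127, -5, 0, 0, -0.07],
    [-9, 182, -5, 0, 0, -0.1],
    [-12, 237, -5, 0, 0, -0.14],
    [-15, 292, -5, 0, 0, -0.18],
    [-18, 347, -5, 0, 0, -0.22],
    [-21, 402, -5, 0, 0, -0.26],
    [-24, 457, -5, 0, 0, -0.29],
    [-25, 500, -5, 0, 0, -0.3],
  ],
)

```text
t: 31.68
ee_pos: [0.5404, -0.3603, 0.204]
tool_rot: [[0.979, 0.203, -0.002], [0.203, -0.979, 0.001], [-0.002, -0.001, -1.0]]
force: [-0.2, 1.4, -3.7]
finger_gap: 0.0217
finger_force: 45.0
```

Run:
```python
from h import *
t=cap('top');im=cv2.imread('pics/t0.png')
m=np.zeros(im.shape[:2],np.uint8);m[205:295,395:475]=(im[205:295,395:475].max(2)<50)*255
k=np.vstack([q for q in cv2.findContours(m,cv2.RETR_EXTERNAL,cv2.CHAIN_APPROX_NONE)[0] if cv2.contourArea(q)>30])
h=cv2.convexHull(k);bx=cv2.boxPoints(cv2.minAreaRect(h));W=[ray(t,*p,.002) for p in bx]
print('mat',np.mean(W,0).round(4),[(np.degrees(np.arctan2(*(W[i+1]-W[i])[1::-1])).round(1),np.linalg.norm(W[i+1]-W[i]).round(4)) for i in range(3)])
to(.5407,-.3698,.2,11.7)
s=cap('scene');a=np.radians(-5.4);px=np.array([np.cos(a),np.sin(a)]);py=np.array([-np.sin(a),np.cos(a)]);c=np.array([.561,.0093])
for n,C in(('scene',s),('top',t)):
    m=(C['color'].min(2)>110).astype(np.uint8)
    k,l,st,ce=cv2.connectedComponentsWithStats(m)
    for i in range(1,k):
        q=ray(C,*ce[i],.075)[:2]-c; x,y=px@q,py@q
        if 6<=st[i,4]<900 and abs(x)<.1 and -.12<y<.135:print(n,ce[i].round(),st[i,4],round(x,3),round(y,3))
```

```text
mat [ 0.541  -0.3695  0.002 ] [(np.float64(-77.3), np.float64(0.1197)), (np.float64(-169.0), np.float64(0.1591)), (np.float64(102.6), np.float64(0.1182))]
to [0.5 5.4 3.6] rz -0.002 now [ 0.5391 -0.3646  0.2036] yaw 11.58 tilt [-0.0023 -0.0003] j6 0.72 t 31.725 gap 0.0215 F [-1.7 -5.  -3.3]
scene [349. 231.] 13 -0.073 -0.102
scene [338. 268.] 190 0.006 0.007
scene [401. 291.] 17 -0.074 0.121
top [246. 207.] 14 0.08 0.113
top [334. 213.] 14 0.08 -0.111
top [288. 242.] 193 -0.0 -0.001
top [240. 270.] 14 -0.079 0.114
top [329. 276.] 15 -0.08 -0.111
```

Plate is clear: only the four screws and the ring are seen. Lower onto the mat.

carry_out(
  deltas=[
    [0.5, 3, 20, 0, 0, 0],
    [0.5, 4, 65, 0, 0, 0],
    [0.5, 4, 110, 0, 0, 0],
    [0.5, 4, 140, 0, 0, 0],
    [0.5, 4, 153, 0, 0, 0],
    [0.5, 4, 155, 0, 0, 0],
    [0.5, 4, 155, 0, 0, 0],
  ],
)

```text
t: 32.65
ee_pos: [0.5441, -0.3614, 0.0515]
tool_rot: [[0.979, 0.205, 0.001], [0.205, -0.979, -0.001], [0.001, 0.001, -1.0]]
force: [-0.5, 0.5, -3.1]
finger_gap: 0.022
finger_force: 45.0
```

Run:
```python
from h import *
to(.541,-.3697,.036,11.6)
```

```text
to [-4.7  7.4 15.5] rz 0.004 now [ 0.5441 -0.3614  0.0515] yaw 11.81 tilt [ 0.0013 -0.0009] j6 0.72 t 32.65 gap 0.022 F [-0.5  0.5 -3.1]
```

carry_out(
  deltas=[
    [-2.5, 4, 4, 0, 0, 0],
    [-4.5, 7.4, 9, 0, 0, 0.004],
    [-4.5, 7.4, 11, 0, 0, 0.004],
    [-4.5, 7.4, 11, 0, 0, 0.004],
    [-4.5, 7.4, 11, 0, 0, 0.004],
  ],
)

```text
t: 33.28
ee_pos: [0.5409, -0.3694, 0.0396]
tool_rot: [[0.98, 0.201, 0.0], [0.201, -0.98, -0.0], [0.0, 0.0, -1.0]]
force: [-0.5, -0.4, -3.1]
finger_gap: 0.0218
finger_force: 45.0
```

Run:
```python
from h import *
to(.541,-.3697,.036,11.6)
```

```text
to [0.1 0.3 3.6] rz -0.001 now [ 0.5409 -0.3694  0.0396] yaw 11.57 tilt [ 0.0002 -0.0001] j6 0.71 t 33.275 gap 0.0218 F [-0.5 -0.4 -3.1]
```

carry_out(
  deltas=[
    [0, 0, 1.5, 0, 0, 0],
    [0, 0, 3, 0, 0, 0],
    [0, 0, 3.8, 0, 0, 0],
    [0, 0, 3.8, 0, 0, 0],
  ],
)

```text
t: 33.78
ee_pos: [0.5408, -0.3694, 0.0356]
tool_rot: [[0.98, 0.2, -0.0], [0.2, -0.98, 0.0], [-0.0, -0.0, -1.0]]
force: [-0.4, 0.1, -2.7]
finger_gap: 0.0215
finger_force: 45.0
```

carry_out(
  deltas=[
    [0, 0, 0, 0, 0, 0],
    [0, 0, 0, 0, 0, 0],
    [0, 0, 0, 0, 0, 0],
    [0, 0, 0, 0, 0, 0],
    [0, 0, 0, 0, 0, 0],
    [0, 0, 0, 0, 0, 0],
    [0, 0, -40, 0, 0, 0],
    [0, 0, -90, 0, 0, 0],
    [0, 0, -145, 0, 0, 0],
    [0, 0, -165, 0, 0, 0],
  ],
  jaw=0.6,
)

```text
t: 35.02
ee_pos: [0.5414, -0.3699, 0.2047]
tool_rot: [[0.98, 0.2, 0.004], [0.2, -0.98, -0.003], [0.003, 0.004, -1.0]]
force: [0.8, 0.1, -0.7]
finger_gap: 0.0566
finger_force: 0.0
```

Run:
```python
from h import *
to(.4728,.397,.2,162)
```

```text
to [  86.5 -765.1    2. ] rz 0.516 now [ 0.5414 -0.3699  0.2047] yaw 11.56 tilt [ 0.0041 -0.0031] j6 0.71 t 35.025 gap 0.0566 F [ 0.8  0.1 -0.7]
```

carry_out(
  deltas=[
    [2, -20, 0, 0, 0, -0.17],
    [7, -65, 0, 0, 0, -0.34],
    [13, -116, 0, 0, 0, -0.51],
    [19, -167, 0, 0, 0, -0.68],
    [25, -218, 0, 0, 0, -0.85],
    [31, -270, 0, 0, 0, -1.02],
    [37, -322, 0, 0, 0, -1.19],
    [43, -374, 0, 0, 0, -1.36],
    [49, -426, 0, 0, 0, -1.53],
    [55, -478, 0, 0, 0, -1.7],
  ],
)

```text
t: 36.28
ee_pos: [0.4985, 0.1116, 0.2009]
tool_rot: [[-0.33, 0.944, 0.001], [0.944, 0.33, 0.0], [-0.0, 0.001, -1.0]]
force: [0.5, 0.0, -1.1]
finger_gap: 0.0565
finger_force: 0.0
```

Run:
```python
from h import *
to(.4728,.397,.15,162.2)
```

```text
to [277.9  70.   50.9] rz -0.924 now [0.4985 0.1116 0.2009] yaw 109.28 tilt [0.0005 0.0001] j6 -0.19 t 36.275 gap 0.0565 F [ 0.5  0.  -1.1]
```

carry_out(
  deltas=[
    [40, 10, 0, 0, 0, -0.14],
    [85, 21, 0, 0, 0, -0.28],
    [135, 34, 0, 0, 0, -0.42],
    [185, 47, 0, 0, 0, -0.56],
    [230, 58, 10, 0, 0, -0.7],
    [262, 66, 28, 0, 0, -0.84],
    [276, 69.5, 42, 0, 0, -0.924],
    [278, 70, 50, 0, 0, -0.924],
    [278, 70, 50, 0, 0, -0.924],
    [278, 70, 50, 0, 0, -0.924],
  ],
)

```text
t: 37.52
ee_pos: [0.4752, 0.395, 0.1515]
tool_rot: [[-0.95, 0.312, 0.001], [0.312, 0.95, 0.001], [-0.001, 0.001, -1.0]]
force: [0.5, -0.0, 0.0]
finger_gap: 0.0563
finger_force: 0.0
```

Run:
```python
from h import *
to(.4728,.397,.0735,162.2)
t=cap('top');s=cap('scene')
o=np.zeros((450,800,3),np.uint8)
o[:,:400]=cv2.resize(t['color'][205:295,395:475],(400,450),interpolation=cv2.INTER_CUBIC)
o[:,400:]=cv2.resize(s['color'][300:435,440:560],(400,450),interpolation=cv2.INTER_CUBIC)
cv2.imwrite('pics/g10.png',o[:,:,::-1])
```

```text
to [ 2.9  1.1 78. ] rz -0.007 now [0.4752 0.395  0.1515] yaw 161.8 tilt [0.0009 0.0006] j6 -0.62 t 37.525 gap 0.0563 F [ 0.5 -0.   0. ]
```

View pics/g10.png

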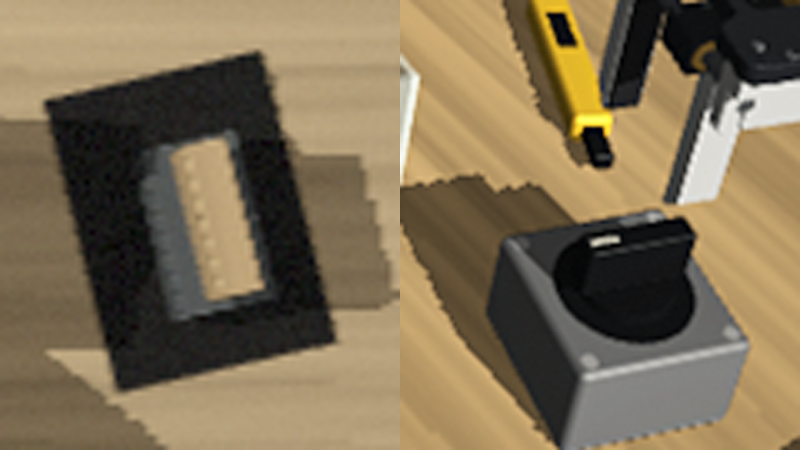

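Scraper stands centred and aligned on the mat (foot centre at crop (207,225), mat centre (190,221), parallax explains the rest). The bar is in "off"; now turn it on.

carry_out(
  deltas=[
    [1.5, 0.5, 15, 0, 0, 0],
    [3, 1, 38, 0, 0, -0.005],
    [3, 1, 58, 0, 0, -0.005],
    [3, 1, 72, 0, 0, -0.005],
    [3, 1, 77, 0, 0, -0.005],
    [3, 1, 77, 0, 0, -0.005],
  ],
)

```text
t: 38.38
ee_pos: [0.4722, 0.3974, 0.0737]
tool_rot: [[-0.952, 0.306, 0.0], [0.306, 0.952, 0.0], [-0.0, 0.0, -1.0]]
force: [0.5, -0.7, -0.5]
finger_gap: 0.057
finger_force: 0.0
```

carry_out(
  deltas=[
    [0, 0, 0, 0, 0, 0],
    [0, 0, 0, 0, 0, 0],
    [0, 0, 0, 0, 0, 0],
    [0, 0, 0, 0, 0, 0],
    [0, 0, 0, 0, 0, 0],
  ],
  jaw=0,
  squeeze=20,
)

```text
t: 39.0
ee_pos: [0.4728, 0.3993, 0.0739]
tool_rot: [[-0.952, 0.306, 0.003], [0.306, 0.952, 0.004], [-0.001, 0.005, -1.0]]
force: [6.8, 13.7, -4.6]
finger_gap: 0.0139
finger_force: 20.0
```

carry_out(
  deltas=[
    [0, 0, 0, 0, 0, 0.12],
    [0, 0, 0, 0, 0, 0.24],
    [0, 0, 0, 0, 0, 0.36],
    [0, 0, 0, 0, 0, 0.48],
    [0, 0, 0, 0, 0, 0.6],
    [0, 0, 0, 0, 0, 0.72],
    [0, 0, 0, 0, 0, 0.84],
    [0, 0, 0, 0, 0, 0.96],
    [0, 0, 0, 0, 0, 1.06],
    [0, 0, 0, 0, 0, 1.09],
  ],
)

```text
t: 40.25
ee_pos: [0.4727, 0.399, 0.0739]
tool_rot: [[-0.168, 0.986, 0.002], [0.986, 0.168, 0.003], [0.003, 0.003, -1.0]]
force: [5.8, 12.1, -4.9]
finger_gap: 0.0145
finger_force: 20.8
```

Run:
```python
from h import *
to(.4728,.397,.0735,102.2);s=r.get_state();print(s['moment'],s['finger_force'])
```

```text
to [-2.  -0.2  0.4] rz -0.044 now [0.4727 0.399  0.0739] yaw 99.67 tilt [0.0024 0.0032] j6 0.47 t 40.25 gap 0.0145 F [ 5.8 12.1 -4.9]
[ 2.08343219 -1.03255885  0.49423027] 20.790100693702698
```

carry_out(
  deltas=[
    [0, 0, 0, 0, 0, -0.02],
    [0, 0, 0, 0, 0, -0.02],
    [0, 0, 0, 0, 0, -0.02],
    [0, 0, -20, 0, 0, -0.02],
    [0, 0, -60, 0, 0, -0.02],
    [0, 0, -110, 0, 0, -0.02],
    [0, 0, -110, 0, 0, -0.02],
  ],
  jaw=0.6,
)

```text
t: 41.12
ee_pos: [0.4733, 0.3982, 0.1878]
tool_rot: [[-0.189, 0.982, 0.005], [0.982, 0.189, 0.004], [0.003, 0.006, -1.0]]
force: [0.6, -0.9, -0.1]
finger_gap: 0.0564
finger_force: 0.0
```

Run:
```python
from h import *
s=cap('scene');t=cap('top')
s0=cv2.imread('pics/s0.png')[:,:,::-1].astype(int)
# isolator bar: compare with the initial "on" image
A=s['color'].astype(int)[358:425,470:540];B=s0[358:425,470:540];D=cv2.imread('pics/s1.png')[358:425,470:540,::-1].astype(int)
print('diff to on',np.abs(A-B).mean(),'off vs on',np.abs(D-B).mean())
im=t['color']
hsv=cv2.cvtColor(im,cv2.COLOR_RGB2HSV);x0,y0,x1,y1=414,222,456,275
m=np.zeros((480,640),np.uint8);q=hsv[y0:y1,x0:x1];m[y0:y1,x0:x1]=((q[...,2]>130)&(q[...,1]>60))*255
k=max(cv2.findContours(m,cv2.RETR_EXTERNAL,cv2.CHAIN_APPROX_NONE)[0],key=cv2.contourArea)
W=[ray(t,*p,.064) for p in cv2.boxPoints(cv2.minAreaRect(k))]
print('rib',np.mean(W,0).round(4),[(np.degrees(np.arctan2(*(W[i+1]-W[i])[1::-1])).round(1),np.linalg.norm(W[i+1]-W[i]).round(4)) for i in range(3)])
a=np.radians(-5.4);px=np.array([np.cos(a),np.sin(a)]);py=np.array([-np.sin(a),np.cos(a)]);c=np.array([.561,.0093])
m=(im.min(2)>110).astype(np.uint8);n,l,st,ce=cv2.connectedComponentsWithStats(m)
for i in range(1,n):
    v=ray(t,*ce[i],.075)[:2]-c
    if 6<=st[i,4]<900 and abs(px@v)<.1 and -.12<py@v<.135:print(st[i,4],round(px@v,3),round(py@v,3))
print(r.get_state()['t'])
```

```text
diff to on 1.6056147832267236 off vs on 7.918336886993603
rib [ 0.5355 -0.3693  0.064 ] [(np.float64(-77.3), np.float64(0.0295)), (np.float64(-168.9), np.float64(0.0788)), (np.float64(102.6), np.float64(0.0293))]
14 0.08 0.113
14 0.08 -0.111
193 -0.0 -0.001
7 -0.08 0.114
8 -0.079 -0.111
41.225
```

```bash
python3 -c "
from workcell import r
print(r.sign_off())"
```

```text
the job is handed in; nothing more can be done
None
```

I've handed in the job at about 41 s of the 192 s allowed, with every step done in the order asked. The isolator was turned off, then the wheel wound clockwise to its stop with the cutter below the plate. All four chips were then scraped into the bin and the scraper stood back on its mat, centred to within about 4 mm. Last, the isolator was turned back on; I left the bench tools alone but did not re-check them at the end.

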